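Lock the revolving shell stand

TASK

Lock the revolving display stand so that its shell cannot swing round: push the wooden turntable round by its edge until the notch in its rim faces the steel bolt, then slide the bolt fully home in the notch and let go. Push only lightly and never force the bolt against the wood; keep the whelk upright in the middle of the turntable, and leave the basket, the tub and the book alone.

Things in the scene. Friction and masses are not known exactly. Their poses are not given: they have to be found in the camera images.
- stand: White rectangular base board of the revolving stand (335 x 230 mm, fixed to the table, top at 24 mm). Origin: at table height on the axis of the turntable's bearing; z up. The bolt lies on the board's long end, towards the stand's -x axis; the board reaches from x = -220 to +115 mm and y = -115 to +115 mm. The rim stands 12 mm clear above the board.
- turntable (a joint): Wooden turntable: 200 mm across (smooth rim), 20 mm thick, underside 36 mm, top 56 mm above the table. Screwed on by hand 2 to 5 mm off its bearing's axis (which way is not known). Value: angle turned in rad, anticlockwise from above; near 0 the notch is near the bolt. Steady drag of 5 N at the rim (a finger leaning on it with 12 to 18 N grips), stays where left. Takes at most 25 N of push.
- notch (a point): The one notch in the turntable's rim: 15 mm wide, 24 mm deep, open through the whole thickness, mouth widened to 21 mm, a thin steel strike plate round it on top. Point: middle of the mouth, on the rim, 46 mm above the table. It faces the bolt when its y in the stand's frame is 0 (and its x is about -100 mm).
- bolt (a joint): Steel slide bolt: round rod of 12 mm with a ball nose, axis 46 mm above the table at y = 0 of the stand, sliding along the stand's +x. Value: m moved in; at 0 drawn back, nose about 7 mm short of the rim; at 0.024 fully home against its stop, nose about 17 mm inside the notch. Slides with 2.5 N, stays put. Enters if the notch is within about 3 mm. Its nose may press on the wood with at most 20 N.
- knob (a point): Upright round steel knob on the bolt, 13 mm across, from 58 to 84 mm above the table. Two keepers, 56 mm high, straddle the rod 45 mm ahead of it and 38 mm behind it when drawn back. Point: its centre, 72 mm above the table, 58 mm behind the bolt's nose; the axes are those of the stand (x is the sliding direction).
- whelk_mid (a point): Whelk shell on a round wooden foot (68 mm across), 75 mm high in all, standing loose in the middle of the turntable. Point: on its axis, 35 mm above its underside.
- basket_mid (a point): Small round wicker basket of shells, 132 mm across, 60 mm high with the shells, loose on the table beside the stand. Point: its centre, 22 mm above the table.
- tub_mid (a point): Clear box holding two stacks of white discs, 85 x 120 x 90 mm, loose on the table beside the stand. Point: its centre, 45 mm above the table.
- book_mid (a point): Blue book lying flat, 150 x 105 x 18 mm, loose on the table beside the stand. Point: its centre, 9 mm above the table.
There are look-alikes about, which are no part of the job. There is more than one size of the part that bears whelk_mid; the job needs the largest.

How it is judged:
On the way:
1. the notch faces the bolt (within 8 mm) (y of notch in the frame of stand between -0.008 and 0.008 m and x of notch in the frame of stand below 0 m), for 0.1 s.
At the end, for the whole second after the job is handed in: The bolt is home (moved in at least 21.5 of 24 mm) in the notch, which faces it within 4 mm; the turntable is at rest; the whelk stands upright (within 0.15 rad) with its middle within 20 mm of the turntable's axis; the robot has let go (value of joint bolt above 0.0215 m and y of notch in the frame of stand between -0.004 and 0.004 m and x of notch in the frame of stand below 0 m and velocity of joint turntable between -0.05 and 0.05 rad/s and horizontal distance between whelk_mid and stand below 0.02 m and angle between whelk_mid's own z axis and vertical below 0.15 rad); the robot touches nothing.
It fails at once if the robot pushes on the turntable with more than 25 N (contact force between any of the fingers, the arm and turntable above 25 N).
It fails at once if the bolt is forced against the turntable with more than 20 N (contact force between bolt and turntable above 20 N).
It fails at once if the whelk is tipped, or shifted more than 20 mm off the middle (angle between whelk_mid's own z axis and vertical above 0.35 rad or horizontal distance between whelk_mid and stand above 0.02 m).
It fails at once if the basket, the tub or the book is moved by more than 20 mm (distance of any of basket_mid, tub_mid, book_mid from where it was at the start of the episode above 0.02 m).
It also fails if it takes over 61 s, if anything falls off the work surface, if the arm or the gripper's body presses on something with over 40 N, if the wrist force passes 120 N, or if a joint passes its speed limit or range.

ROBOT

A 6-joint arm with a two-finger parallel gripper is mounted at the origin on the work surface. World frame = base frame: x ahead of the robot, y to its left, z up, the work surface at z = 0. Lengths are in m, angles in rad, forces in N, time in s.
With the tool pointing down it reaches from about 0.3 to 0.775 m from the base axis. Payload 14.6 kg.
Tool frame: the origin (TCP) lies midway between the tips of the shut fingers; the grasp point (between the pads) lies 19 mm behind it; z points along the fingers, y is the line along which they close (so a half turn about z gives the same grasp; the last joint's range is limited). The gripper opens to 94 mm and grips with 3 to 60 N. Pads are 16 mm wide; open, the fingers measure 119 mm over their backs; the gripper's body (75 mm by 177 mm) begins 78 mm behind the grasp point.
Start: joints at [-1.409, 0.3, 1.521, -0, 1.321, -0.067], TCP at [0.125, -0.536, 0.205] pointing down, gripper open.
Joint ranges: [-3.03, 3.03], [-0.79, 2.21], [0.23, 2.52], [-1.04, 4.18], [0, 3.07], [-2.55, 2.55]. Speed limits (rad/s): [2.22, 2.22, 2.57, 3.14, 3.14, 3.14].

INTERFACE

Orientations are given as [roll, pitch, yaw] about the fixed x, y, z axes, in that order (R = Rz(yaw) Ry(pitch) Rx(roll)).
In Python, from station import telemetry, optics, ctrl gives the robot as it stands.
- The arm moves only by the tool carry_out, never from a script. Its argument "plan" is a list that holds one entry, the list of rows, each a list of 7 numbers: the shift along the tool's x, y, z in mm, then the turn, a rotation vector about the tool's x, y, z in rad, then the finger opening in mm, from 0 to 94. A call has 1 to 20 rows; each row shifts and turns the commanded pose from where the row before left it, along the tool's axes as they then stand; what a row does not reach is not made up. A row lasts 1/12 s, in which the tool goes at most 41.7 mm and 7.16 degrees, less where a joint would pass 70% of its speed; a pose out of reach is approached as far as the arm can. A call with a gripper value outside its range is refused whole. The fingers move at their own pace and stop on an object; "squeeze" is the grip in N (left out, the last holds). Time passes only in rows, so rows that do not move let the fingers close. It gives the time, the measured TCP pose, the force, the opening and the grip force at its end, in the units of the state.
- telemetry.get_obs(): the state, without advancing time (a new reading comes with each control period).
- optics.camera(name): name is "scene" or "top" or "wrist"; returns a dict with "pixels" (480x640x3 uint8, red, green, blue), "intrinsics" (3x3 intrinsics, pixels), "dist_coeffs" ([k1, k2, p1, p2, k3] as OpenCV has them; the pictures are not rectified), "origin" and "rotation" of the camera in the world. Camera axes: x right, y down, z forward; pixel columns grow to the right and rows downward; lengths in m; the calibration is good to about 2 mm. A picture is of the moment at which its call begins. There is no depth.
- ctrl.hand_in(): hands the job in; it is judged then, once.
The state is a dict: "time_s": time; "qpos": joint angles; "joint_vel": joint speeds; "tau": joint torques, N m; "ee_pos": TCP position; "eef_rot": TCP orientation; "force": force on the tool from outside, world axes, zero at the start; "moment": the same for the moment, N m; "grip_width": finger opening in m; "grip_force": force on a finger pad.
Only numpy, scipy, OpenCV 4.12 (cv2) and the standard library are available. Lean on these libraries where they do the work, as an engineer would, in place of code of your own. Each camera call takes 0.05 s, during which the arm holds its last target. There are 200 camera calls.

## Working session

There is one attempt and no reset: what is moved stays moved. The work goes in short steps, Python scripts to look and compute and a tool call to move; the robot and the scene stay as the last step left them, time stands still between calls to the robot, and variables do not carry over. Pictures are saved under pics/ and viewed, at most 10 in all, crops included, and the job is handed in when it is done.

Besides the shell and the picture viewer there is one more tool, called after ">>>" as a command line: name --argument value ..., lists and objects as JSON in quotes. carry_out: Moves the arm, as the interface text tells. Its arguments: {"type":"object","properties":{"plan":{"type":"array","items":{"type":"array","items":{"type":"array","items":{"type":"number"}}}},"squeeze":{"type":"number"}},"required":["plan"]}

```bash
mkdir -p pics; ls; cat > h.py <<'E'
import numpy as np, cv2
from station import telemetry, optics, ctrl
def snap(n,f):
    c=optics.camera(n); cv2.imwrite('pics/'+f,cv2.cvtColor(c['pixels'],cv2.COLOR_RGB2BGR)); np.savez('pics/'+f+'.npz',**{k:np.array(v) for k,v in c.items()}); return c
def load(f): return dict(np.load('pics/'+f+'.npz'))
def plane(c,uv,z):
    p=cv2.undistortPoints(np.array(uv,float).reshape(-1,1,2),np.array(c['intrinsics']),np.array(c['dist_coeffs'])).reshape(-1,2)
    d=np.c_[p,np.ones(len(p))]@np.array(c['rotation']).T; o=np.array(c['origin'])
    return o+d*((z-o[2])/d[:,2])[:,None]
def proj(c,P):
    R=np.array(c['rotation']);X=(np.array(P,float).reshape(-1,3)-c['origin'])@R
    return cv2.projectPoints(X,np.zeros(3),np.zeros(3),np.array(c['intrinsics']),np.array(c['dist_coeffs']))[0].reshape(-1,2)
E
python3 - <<'E'
from h import *
for n in('scene','top'):
    c=snap(n,n+'0.png'); print(n,c['origin'],np.round(c['rotation'],3).tolist(),c['intrinsics'])
print(telemetry.get_obs())
E
```

```text
pics
scene [ 1.18058491 -0.30513336  1.21748397] [-2.619, -0.004, 1.066] [[586.81816055   0.         310.45039225]
 [  0.         586.81816055 245.07378371]
 [  0.           0.           1.        ]]
top [0.51487377 0.0200667  1.27151516] [-3.079, 0.004, -1.586] [[535.70959159   0.         322.55708915]
 [  0.         535.70959159 241.60732179]
 [  0.           0.           1.        ]]
{'time_s': 0.1, 'qpos': array([-1.40856042e+00,  3.00406391e-01,  1.52151013e+00, -2.81146166e-05,
        1.32068825e+00, -6.65862927e-02]), 'joint_vel': array([ 4.12313936e-04, -2.40452313e-03, -2.98837760e-04, -1.07061976e-04,
        1.94748431e-04,  7.83232459e-05]), 'tau': array([ 1.61716707e-03, -5.32642078e+01, -3.53283978e+01,  7.09319534e-02,
        2.34729942e-02, -6.07799234e-05]), 'ee_pos': array([ 0.12471694, -0.53543737,  0.20495184]), 'eef_rot': array([-3.14058097e+00, -4.01707762e-05,  2.28829153e-01]), 'force': array([ 0.51449189, -0.64600714, -0.53009466]), 'moment': array([ 0.01300249, -0.00459625,  0.0033993 ]), 'grip_force': 0.0, 'grip_width': 0.0939926145534273}
```

View pics/top0.png

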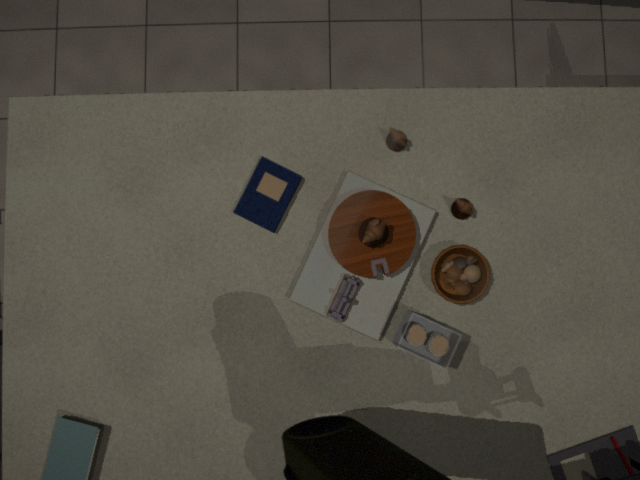

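View pics/scene0.png

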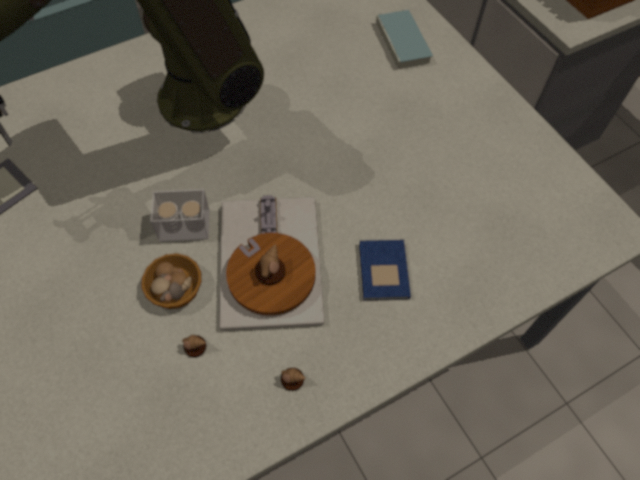

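```bash
cat >> h.py <<'E'
from scipy.spatial.transform import Rotation as Ro
_l=load
def fix(c):
    c=dict(c); r=np.array(c['rotation'])
    if r.size==3: c['rotation']=Ro.from_euler('xyz',r).as_matrix()
    return c
def load(f): return fix(_l(f))
E
python3 - <<'E'
from h import *
im=cv2.imread('pics/top0.png'); 
cv2.imwrite('pics/crop0.png',cv2.resize(im[125:355,270:500],(600,600),interpolation=cv2.INTER_CUBIC))
for n in('top','scene'):
    c=load(n+'0.png'); im=cv2.imread(f'pics/{n}0.png'); hsv=cv2.cvtColor(im,cv2.COLOR_BGR2HSV)
    pts=dict(top=[[374,233],[397,140],[462,208],[345,297]],scene=[[270,270],[194,346],[292,378],[268,214]])[n]
    print(n,plane(c,pts,0.05).round(3).tolist())
    for p in dict(top=[[320,270],[430,220],[300,330],[345,220],[270,300]],scene=[[235,220],[310,220],[270,318],[340,320]])[n]: print(p,hsv[p[1],p[0]])
E
```

```text
top [[0.61, -0.095, 0.05], [0.825, -0.153, 0.05], [0.665, -0.298, 0.05], [0.465, -0.026, 0.05]]
[320, 270] [ 26  20 102]
[430, 220] [ 21  34 105]
[300, 330] [ 21  43 101]
[345, 220] [ 13 139  79]
[270, 300] [24 44 87]
scene [[0.608, -0.086, 0.05], [0.691, -0.307, 0.05], [0.85, -0.159, 0.05], [0.472, -0.022, 0.05]]
[235, 220] [ 17  37 139]
[310, 220] [ 19  33 145]
[270, 318] [ 19  34 120]
[340, 320] [ 21  40 134]
```

View pics/crop0.png

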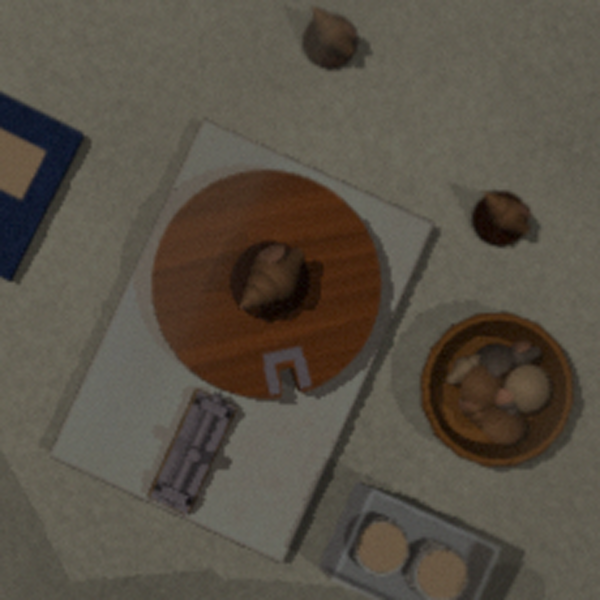

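```bash
python3 - <<'E'
from h import *
S=2.6087
def fit(P):
    # local corners order: (115,115)?,.. by orientation handled below
    L=np.array([[.115,.115],[.115,-.115],[-.22,-.115],[-.22,.115]])
    a=P[:,:2]; ac,lc=a.mean(0),L.mean(0)
    H=(L-lc).T@(a-ac); th=np.arctan2(H[0,1]-H[1,0],H[0,0]+H[1,1]); R=np.array([[np.cos(th),-np.sin(th)],[np.sin(th),np.cos(th)]])
    t=ac-R@lc; return th,t,np.linalg.norm(a-(L@R.T+t),axis=1)
c=load('top0.png'); f=lambda p:np.array(p)/S+[270-.3,125-.3]
P=plane(c,f([[203,120],[436,222],[290,562],[50,455]]),.024); r=fit(P); print('top',r)
d=load('scene0.png'); im=cv2.imread('pics/scene0.png')
g=cv2.cvtColor(im,cv2.COLOR_BGR2HSV)
P2=plane(d,[[323,322],[220,328],[221,201],[317,200]],.024);print('scene',fit(P2))
th,t,_=r; R=np.array([[np.cos(th),-np.sin(th)],[np.sin(th),np.cos(th)]])
loc=lambda p,z:(plane(c,f(p),z)[:,:2]-t)@R
print('tt centre',loc([[267,284]],.056)); print('rimpts',np.linalg.norm(loc([[152,284],[381,284],[267,170],[267,399]],.056)-loc([[267,284]],.056),axis=1))
print('notch mouth',loc([[288,398]],.056),'plate outer',loc([[267,395],[310,387],[264,352],[301,347]],.056))
print('bolt ends',loc([[215,400],[170,500]],.05),'knob proj',(proj(c,np.r_[t+R@[-.165,0],.084])-[269.7,124.7])*S)
cv2.imwrite('pics/crop1.png',np.hstack([cv2.resize(im[180:340,205:335],(455,560),interpolation=cv2.INTER_CUBIC),cv2.resize(cv2.imread('pics/top0.png')[265:335,320:363],(344,560),interpolation=cv2.INTER_CUBIC)]))
E
```

```text
top (np.float64(-0.43483262652483295), array([ 0.60993747, -0.09407963]), array([0.00258218, 0.0017752 , 0.00265083, 0.00251529]))
scene (np.float64(-0.456847787978369), array([ 0.61662359, -0.09080107]), array([0.00599711, 0.00394959, 0.00345789, 0.0078975 ]))
tt centre [[-0.0033862   0.00341669]]
rimpts [0.10033121 0.09962484 0.10032276 0.1001225 ]
notch mouth [[-0.08683191 -0.05318272]] plate outer [[-0.09187416 -0.03547062]
 [-0.07031681 -0.0668233 ]
 [-0.05875942 -0.01805708]
 [-0.04166481 -0.04573072]]
bolt ends [[-0.11411712  0.00373102]
 [-0.20937269  0.00432696]] knob proj [[196.76039431 457.01544796]]
```

View pics/crop1.png

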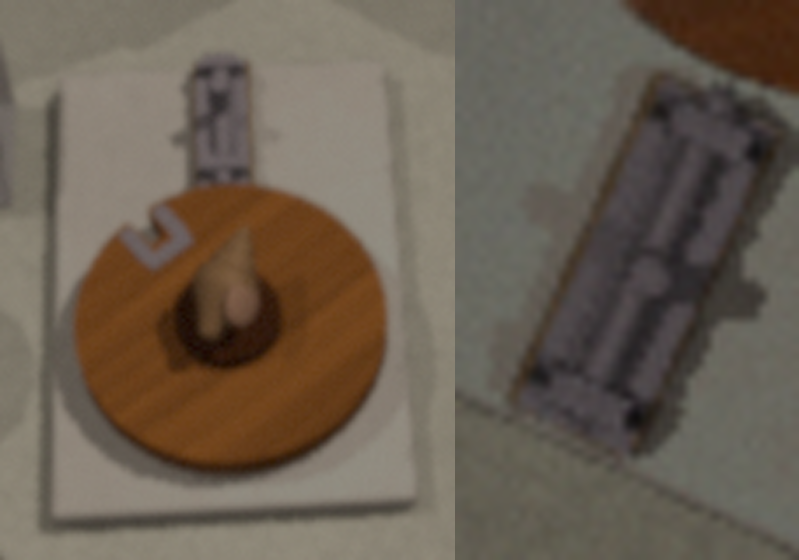

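Whelk candidates are (374,233) on the turntable, (397,140) and (462,208) on the table. The first is the largest, with a foot about 66 mm across, and it stands on the turntable, so it is the one. The crops show the strike plate at about (380,269), the knob at (344,299) and the bolt at the near end of the board. The notch is about 0.55 rad anticlockwise of the bolt, so the turntable has to go clockwise.

>>> carry_out --plan '[[[0,0,0,0,0,-0.12,0],[0,0,0,0,0,-0.12,0],[0,0,0,0,0,-0.12,0],[0,0,0,0,0,-0.12,0],[0,0,0,0,0,-0.12,0],[0,0,0,0,0,-0.12,0],[0,0,0,0,0,-0.12,0],[0,0,0,0,0,-0.12,0],[0,0,0,0,0,-0.12,0],[0,0,0,0,0,-0.12,0]]]' --squeeze 20

```text
time_s: 0.93
ee_pos: [0.1247, -0.5355, 0.2051]
eef_rot: [-3.141, -0.001, 1.435]
force: [0.3, -0.9, -0.3]
grip_width: 0.0308
grip_force: 0.0
```

>>> carry_out --plan '[[[29.5,21,0,0,0,0,0],[29.5,21,0,0,0,0,0],[29.5,21,0,0,0,0,0],[29.5,21,0,0,0,0,0],[29.5,21,0,0,0,0,0],[29.5,21,0,0,0,0,0],[29.5,21,0,0,0,0,0],[29.5,21,0,0,0,0,0],[29.5,21,0,0,0,0,0],[29.5,21,0,0,0,0,0],[29.5,21,0,0,0,0,0],[29.5,21,0,0,0,0,0],[29.5,21,0,0,0,0,0],[29.5,21,0,0,0,0,0],[29.5,21,0,0,0,0,0],[29.5,21,0,0,0,0,0],[29.5,21,0,0,0,0,0],[29.5,21,0,0,0,0,0],[29.5,21,0,0,0,0,0],[29.5,21,0,0,0,0,0]]]'

```text
time_s: 2.6
ee_pos: [0.6249, -0.0094, 0.205]
eef_rot: [-3.141, 0.0, 1.429]
force: [0.6, -0.6, 0.0]
grip_width: 0.0005
grip_force: 0.0
```

```bash
python3 - <<'E'
from h import *
c=snap('wrist','w0.png'); print(c['origin'],c['rotation']); o=telemetry.get_obs(); print(o['time_s'],o['ee_pos'],o['eef_rot'],o['force'])
E
```

```text
[0.63453691 0.06456316 0.38432087] [ 2.88052115e+00  9.75393262e-04 -1.41188780e-01]
2.65 [ 0.62742134 -0.00521478  0.20425285] [-3.14087209e+00 -1.12211781e-03  1.43170550e+00] [3.78208532 3.71147901 0.10962304]
```

View pics/w0.png

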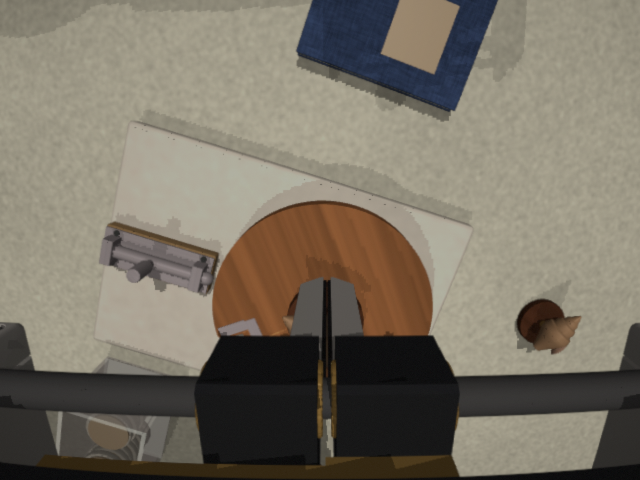

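The wrist view shows the board edges ((133,121) and (471,226) corners), the bolt near (160,262), the knob top near (135,272) and the strike plate half hidden at (240,328). I'll go down to just above the turntable.

>>> carry_out --plan '[[[-6,0,28,0,0,0,0],[0,0,28,0,0,0,0],[0,0,28,0,0,0,0],[0,0,28,0,0,0,0],[0,0,28,0,0,0,0],[0,0,0,0,0,0,0],[0,0,0,0,0,0,0],[0,0,0,0,0,0,0]]]'

```text
time_s: 3.32
ee_pos: [0.6239, -0.0171, 0.0672]
eef_rot: [3.14, -0.0, 1.429]
force: [0.1, -0.2, 1.0]
grip_width: 0.0002
grip_force: 0.0
```

>>> carry_out --plan '[[[0,0,2,0,0,0,0],[0,0,2,0,0,0,0],[0,0,0,0,0,0,0],[0,0,0,0,0,0,0]]]'

```text
time_s: 3.65
ee_pos: [0.6233, -0.017, 0.062]
eef_rot: [3.141, -0.0, 1.429]
force: [0.2, 1.2, -0.4]
grip_width: 0.0003
grip_force: 0.0
```

>>> carry_out --plan '[[[0,0,2,0,0,0,0],[0,0,2,0,0,0,0],[0,0,1,0,0,0,0],[0,0,0,0,0,0,0],[0,0,0,0,0,0,0]]]'

```text
time_s: 4.07
ee_pos: [0.6231, -0.017, 0.0564]
eef_rot: [-3.141, 0.0, 1.429]
force: [-0.8, 0.4, 0.3]
grip_width: 0.0004
grip_force: 0.0
```

>>> carry_out --plan '[[[0,0,0.5,0,0,0,0],[0,0,0,0,0,0,0],[0,0,0,0,0,0,0]]]'

```text
time_s: 4.32
ee_pos: [0.6232, -0.017, 0.0561]
eef_rot: [3.141, -0.0, 1.429]
force: [-0.3, -0.4, 2.4]
grip_width: 0.0002
grip_force: 0.8
```

>>> carry_out --plan '[[[0,0,0.5,0,0,0,0],[0,0,0,0,0,0,0],[0,0,0,0,0,0,0]]]'

```text
time_s: 4.57
ee_pos: [0.6233, -0.0169, 0.0558]
eef_rot: [3.141, -0.0, 1.429]
force: [-0.9, -0.1, 4.9]
grip_width: 0.0006
grip_force: 2.5
```

>>> carry_out --plan '[[[0,0,0.6,0,0,0,0],[0,0,0.6,0,0,0,0],[0,0,0.6,0,0,0,0],[0,0,0,0,0,0,0],[0,0,0,0,0,0,0]]]'

```text
time_s: 4.98
ee_pos: [0.6236, -0.0168, 0.0549]
eef_rot: [3.14, -0.0, 1.429]
force: [-4.5, 2.7, 13.6]
grip_width: 0.0004
grip_force: 6.8
```

>>> carry_out --plan '[[[0,1.5,0,0,0,0.02,0],[0,1.6,0,0,0,0.02,0],[0,1.6,0,0,0,0.02,0],[0,1.6,0,0,0,0.02,0],[0,0,0,0,0,0,0]]]'

```text
time_s: 5.4
ee_pos: [0.6297, -0.018, 0.0548]
eef_rot: [3.141, -0.0, 1.348]
force: [-4.8, 1.7, 14.2]
grip_width: 0.0003
grip_force: 7.0
```

```bash
python3 - <<'E'
from h import *
c=snap('wrist','w1.png'); o=telemetry.get_obs(); print(o['time_s'],o['ee_pos'],o['eef_rot'],o['force'])
E
```

```text
5.45 [ 0.62963906 -0.01803313  0.05483482] [ 3.14080611e+00 -1.23761383e-04  1.34845689e+00] [-5.36342409  0.95529815 14.03242961]
```

View pics/w1.png

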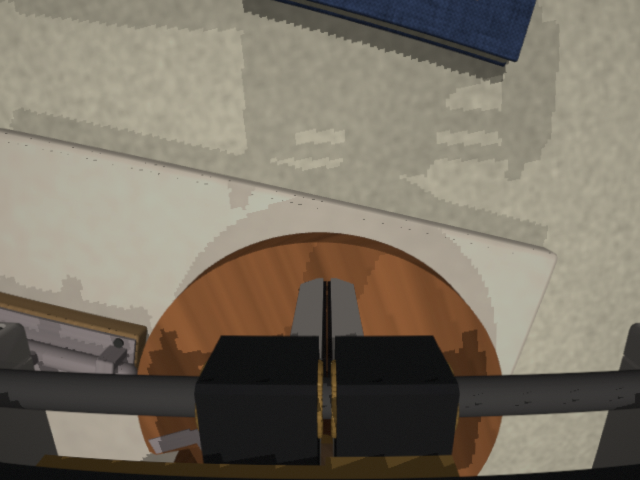

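The finger is leaning on the turntable with 14 N and 5 N of drag. I'll continue the arc.

>>> carry_out --plan '[[[0,1.9,0,0,0,0.025,0],[0,1.9,0,0,0,0.025,0],[0,1.9,0,0,0,0.025,0],[0,1.9,0,0,0,0.025,0],[0,1.9,0,0,0,0.025,0],[0,1.9,0,0,0,0.025,0],[0,1.9,0,0,0,0.025,0],[0,1.9,0,0,0,0.025,0],[0,0,0,0,0,0,0]]]'

```text
time_s: 6.2
ee_pos: [0.6439, -0.0232, 0.0547]
eef_rot: [3.141, 0.001, 1.147]
force: [-7.5, -1.3, 13.6]
grip_width: 0.0004
grip_force: 6.9
```

>>> carry_out --plan '[[[0,1.9,0,0,0,0.025,0],[0,1.9,0,0,0,0.025,0],[0,1.9,0,0,0,0.025,0],[0,1.9,0,0,0,0.025,0],[0,1.9,0,0,0,0.025,0],[0,1.9,0,0,0,0.025,0],[0,1.9,0,0,0,0.025,0],[0,1.9,0,0,0,0.025,0],[0,0,0,0,0,0,0]]]'

```text
time_s: 6.95
ee_pos: [0.6575, -0.0298, 0.0549]
eef_rot: [3.141, -0.001, 0.947]
force: [-4.1, 2.5, 13.4]
grip_width: 0.0003
grip_force: 6.5
```

>>> carry_out --plan '[[[0,0,-3,0,0,0,0],[0,0,-10,0,0,0,0],[0,0,-30,0,0,0,0],[0,0,-40,0,0,0,0],[0,0,-40,0,0,0,0],[0,0,-27,0,0,0,0],[0,0,0,0,0,0,0],[0,0,0,0,0,0,0],[0,0,0,0,0,0,0]]]'

```text
time_s: 7.7
ee_pos: [0.6566, -0.0301, 0.2026]
eef_rot: [-3.14, 0.001, 0.949]
force: [-0.7, -0.3, -0.4]
grip_width: 0.0007
grip_force: 0.0
```

```bash
python3 - <<'E'
from h import *
c=snap('wrist','w2.png'); o=telemetry.get_obs(); print(o['time_s'],o['ee_pos'],o['eef_rot'],o['force'])
E
```

```text
7.75 [ 0.65648686 -0.03009722  0.20202202] [-3.13935448e+00  1.37759127e-03  9.48733754e-01] [-3.35079776e-01  2.92559001e-04 -1.27792038e-01]
```

View pics/w2.png

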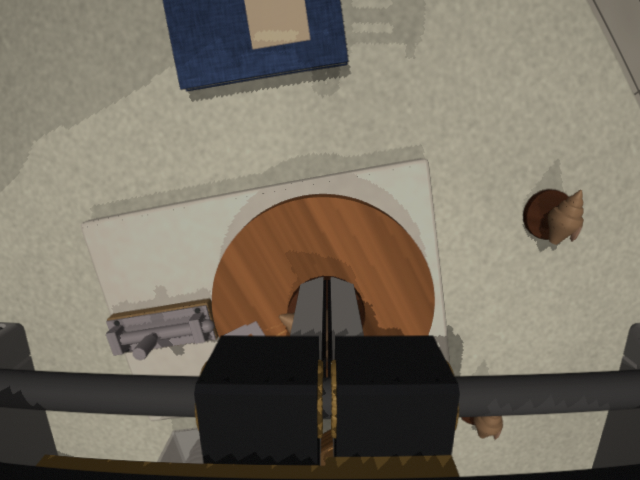

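The plate at (240,328) kept its place relative to the tool, so the turntable followed without slipping. The fingers hide the notch, so I'll shift for a clear view.

>>> carry_out --plan '[[[-25,-15,0,0,0,0,0],[-25,-15,0,0,0,0,0],[-25,-15,0,0,0,0,0],[-5,-5,0,0,0,0,0],[0,0,0,0,0,0,0],[0,0,0,0,0,0,0],[0,0,0,0,0,0,0],[0,0,0,0,0,0,0]]]'

```text
time_s: 8.42
ee_pos: [0.5705, -0.0655, 0.2031]
eef_rot: [-3.141, 0.0, 0.949]
force: [0.0, 0.2, -0.4]
grip_width: 0.0006
grip_force: 0.0
```

```bash
python3 - <<'E'
from h import *
c=snap('wrist','w3.png'); o=telemetry.get_obs(); print(o['time_s'],o['ee_pos'],o['eef_rot'],o['force'])
E
```

```text
8.4667 [ 0.5703599  -0.06558636  0.20307975] [-3.14091017e+00  3.11513732e-04  9.49397492e-01] [-1.21813869 -0.50925337 -0.07070992]
```

View pics/w3.png

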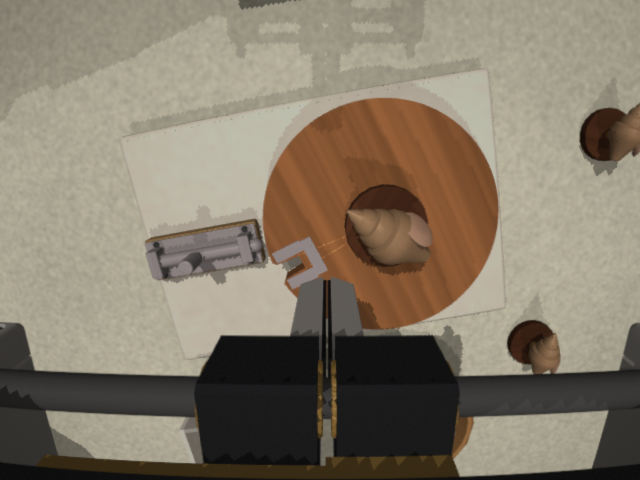

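The wrist view is clear: strike plate around (302,262), rod nose near (262,245), board corners (122,136), (487,70), (505,308) and (186,358). The whelk stands upright at (386,225). I'll measure by mask.

```bash
cat > m.py <<'E'
from h import *
def measure(f,corn,box,whelk=None):
    c=load(f); im=cv2.imread('pics/'+f); g=cv2.cvtColor(im,cv2.COLOR_BGR2GRAY); hsv=cv2.cvtColor(im,cv2.COLOR_BGR2HSV)
    q=cv2.cornerSubPix(g,np.float32(corn).reshape(-1,1,2),(5,5),(-1,-1),(3,50,.01)).reshape(-1,2); print('corners',q.round(1).tolist())
    L=np.array([[.115,.115],[.115,-.115],[-.22,-.115],[-.22,.115]])[:len(q)]
    a=plane(c,q,.024)[:,:2]; ac,lc=a.mean(0),L.mean(0); H=(L-lc).T@(a-ac)
    th=np.arctan2(H[0,1]-H[1,0],H[0,0]+H[1,1]); R=np.array([[np.cos(th),-np.sin(th)],[np.sin(th),np.cos(th)]]); t=ac-R@lc
    print('stand',th.round(4),t.round(4),'res',np.linalg.norm(a-(L@R.T+t),axis=1).round(4))
    loc=lambda p,z:(plane(c,p,z)[:,:2]-t)@R
    wood=((hsv[...,1]>110)&(hsv[...,0]<20)).astype(np.uint8)
    n,l,s,_=cv2.connectedComponentsWithStats(wood); k=1+np.argmax(s[1:,4]); wood=(l==k).astype(np.uint8)
    ct=max(cv2.findContours(wood,0,cv2.CHAIN_APPROX_NONE)[0],key=cv2.contourArea).reshape(-1,2)
    p=loc(ct,.056)
    # robust circle fit, r fixed 0.1
    from scipy.optimize import least_squares
    s_=least_squares(lambda x:np.hypot(*(p-x).T)-.1,[0,0],loss='soft_l1',f_scale=.001).x; e=np.hypot(*(p-s_).T)-.1
    print('disc centre',s_.round(4),'rms core',np.median(abs(e)).round(4))
    x0,y0,x1,y1=box; m=np.zeros(g.shape,np.uint8); m[y0:y1,x0:x1]=((hsv[y0:y1,x0:x1,1]<60)&(hsv[y0:y1,x0:x1,2]>70))
    u=np.argwhere(m)[:,::-1]; pl=loc(u,.056); keep=np.hypot(*(pl-s_).T)<.0985; u,pl=u[keep],pl[keep]
    mm=np.zeros_like(m); mm[u[:,1],u[:,0]]=1; n,l,st,_=cv2.connectedComponentsWithStats(mm); k=1+np.argmax(st[1:,4]); u=np.argwhere(l==k)[:,::-1]; pl=loc(u,.056)
    h=cv2.minAreaRect((pl*1e4).astype(np.float32)); mid=np.array(h[0])/1e4
    print('plate px',len(u),u.mean(0),'rect mm',np.array(h[1])/10,'ang',h[2],'mid',mid.round(4),'centroid',pl.mean(0).round(4))
    d=mid-s_; d/=np.hypot(*d); b=s_+.1*d; print('notch mouth',b.round(4),'bearing off -x',np.arctan2(-d[1],-d[0]).round(4))
    return c,th,t,R,loc,im,mm
E
python3 - <<'E'
from m import *
c,th,t,R,loc,im,mm=measure('w3.png',[[487,70],[505,308],[186,358],[122,136]],(262,225,335,300))
o=cv2.resize(im[195:315,140:345],(800,468),interpolation=cv2.INTER_CUBIC)
cv2.imwrite('pics/crop3.png',o)
print('bolt line px (crop)',[(proj(c,np.r_[t+R@[x,0],.046])[0]-[140,195])*3.9 for x in(-.2,-.165,-.107,-.08)], 'knob',(proj(c,np.r_[t+R@[-.165,0],.084])[0]-[140,195])*3.9)
E
```

```text
corners [[484.6000061035156, 68.4000015258789], [505.0, 306.70001220703125], [185.3000030517578, 358.5], [121.4000015258789, 137.60000610351562]]
stand -0.4427 [ 0.6096 -0.091 ] res [0.0054 0.0035 0.0037 0.0052]
disc centre [0.0003 0.0036] rms core 0.0021
plate px 1482 [305.12887989 269.17408907] rect mm [35.73169556 57.38383789] ang 17.356407165527344 mid [-0.0722 -0.0308] centroid [-0.0721 -0.028 ]
notch mouth [-0.0901 -0.0392] bearing off -x 0.4416
bolt line px (crop) [array([ 82.32298711, 254.23789464]), array([225.78366312, 228.92769041]), array([471.41398792, 185.74112095]), array([588.42040758, 165.23164391])] knob [168.44319787 282.16921837]
```

View pics/crop3.png

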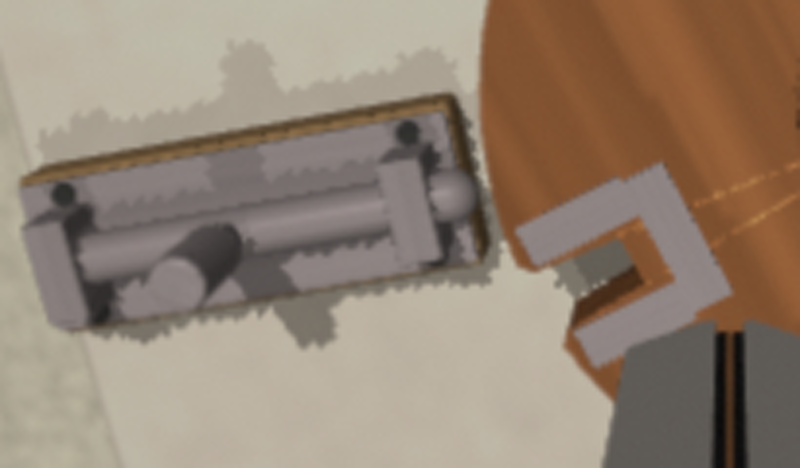

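```bash
python3 - <<'E' | grep -v corners
from m import *
c,th,t,R,loc,im,mm=measure('w3.png',[[487,70],[505,308],[186,358],[122,136]],(262,225,335,300))
f=lambda p:(np.array(p)+.5)/3.9+[140-.5,195-.5]
print('rod',loc(f([[455,195],[320,222],[100,254]]),.046).round(4).tolist(),'tip',loc(f([[478,191]]),.046))
print('knob top',loc(f([[178,288]]),.084), 'world',plane(c,f([[178,288]]),.084))
print('plate',loc(f([[695,230],[557,299.5],[555,300]]),.056).round(4).tolist(), loc(f([[517,232],[597,367],[660,163],[730,297]]),.056).round(4).tolist())
E
```

```text
stand -0.4427 [ 0.6096 -0.091 ] res [0.0054 0.0035 0.0037 0.0052]
disc centre [0.0003 0.0036] rms core 0.0021
plate px 1482 [305.12887989 269.17408907] rect mm [35.73169556 57.38383789] ang 17.356407165527344 mid [-0.0722 -0.0308] centroid [-0.0721 -0.028 ]
notch mouth [-0.0901 -0.0392] bearing off -x 0.4416
rod [[-0.1114, -0.0011], [-0.1433, -0.0018], [-0.1961, -0.0003]] tip [[-0.10604844 -0.00107628]]
knob top [[-0.16357972 -0.00121307]] world [[ 0.46128329 -0.02201785  0.084     ]]
plate [[-0.0587, -0.0158], [-0.092, -0.0263], [-0.0924, -0.0264]] [[-0.0974, -0.0094], [-0.0864, -0.0437], [-0.0634, 0.0005], [-0.0539, -0.0325]]
```

The bearing is still about 0.28 rad off (mouth at stand y −26 mm, rod at about −1 mm), so there was some slip earlier. I'll press from the other side, where the wrist camera can watch the notch during contact.

>>> carry_out --plan '[[[-26,15.5,0,0,0,0,0],[-26,15.5,0,0,0,0,0],[-26,15.5,0,0,0,0,0],[0,0,0,0,0,0,0],[0,0,0,0,0,0,0],[0,0,30,0,0,0,0],[0,0,30,0,0,0,0],[0,0,30,0,0,0,0],[0,0,30,0,0,0,0],[0,0,20,0,0,0,0],[0,0,3,0,0,0,0],[0,0,0,0,0,0,0],[0,0,0,0,0,0,0],[0,0,0,0,0,0,0]]]'

```text
time_s: 9.63
ee_pos: [0.5631, -0.1564, 0.0624]
eef_rot: [3.139, -0.001, 0.949]
force: [0.9, -0.2, 0.6]
grip_width: 0.0005
grip_force: 0.0
```

>>> carry_out --plan '[[[0,0,2,0,0,0,0],[0,0,2,0,0,0,0],[0,0,2,0,0,0,0],[0,0,1,0,0,0,0],[0,0,0,0,0,0,0],[0,0,0,0,0,0,0]]]'

```text
time_s: 10.13
ee_pos: [0.5626, -0.1569, 0.0549]
eef_rot: [3.14, -0.0, 0.949]
force: [-3.7, -0.5, 11.9]
grip_width: 0.0005
grip_force: 5.8
```

>>> carry_out --plan '[[[0,0,0.5,0,0,0,0],[0,0,0.5,0,0,0,0],[0,0,0.5,0,0,0,0],[0,0,0,0,0,0,0],[0,0,0,0,0,0,0]]]'

```text
time_s: 10.55
ee_pos: [0.5627, -0.157, 0.0541]
eef_rot: [3.139, -0.0, 0.949]
force: [-7.1, -0.1, 18.6]
grip_width: 0.0006
grip_force: 9.4
```

>>> carry_out --plan '[[[0,-1,-0.4,0,0,0.0125,0],[0,-1.6,0,0,0,0.02,0],[0,-1.6,0,0,0,0.02,0],[0,-1.6,0,0,0,0.02,0],[0,0,0,0,0,0,0]]]'

```text
time_s: 10.97
ee_pos: [0.5595, -0.154, 0.0548]
eef_rot: [3.135, -0.002, 0.875]
force: [3.9, -4.1, 11.7]
grip_width: 0.0005
grip_force: 6.1
```

>>> carry_out --plan '[[[0,-1.6,0,0,0,0.02,0],[0,-1.6,0,0,0,0.02,0],[0,-1.6,0,0,0,0.02,0],[0,-1.6,0,0,0,0.02,0],[0,0,0,0,0,0,0]]]'

```text
time_s: 11.38
ee_pos: [0.5547, -0.1498, 0.0548]
eef_rot: [3.136, -0.002, 0.795]
force: [2.5, -4.3, 11.9]
grip_width: 0.0006
grip_force: 6.1
```

```bash
python3 - <<'E'
from h import *
c=snap('wrist','w4.png'); o=telemetry.get_obs(); print(o['time_s'],o['ee_pos'],o['eef_rot'],o['force'])
c=load('w4.png')
im=cv2.imread('pics/w4.png'); cv2.imwrite('pics/w4b.png',im[100:440,0:480])
E
```

```text
11.4333 [ 0.55469117 -0.14982463  0.0548167 ] [ 3.13564745e+00 -2.25471487e-03  7.95684752e-01] [ 2.49480848 -3.98592713 12.33824912]
```

View pics/w4.png

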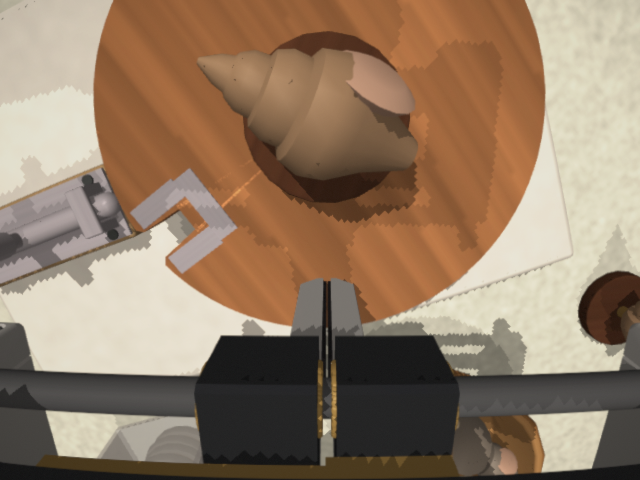

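The wrist view while pressing shows the plate's far corners at (187,168) and (237,226), its arm ends at (132,213) and (180,273), and the nose ball near (104,205). I'll calibrate a mask measurement against these.

```bash
cat > n.py <<'E'
from h import *
th=-.4427; t=np.array([.6096,-.091]); R=np.array([[np.cos(th),-np.sin(th)],[np.sin(th),np.cos(th)]])
def loc(c,p,z): return (plane(c,p,z)[:,:2]-t)@R
def notch(f):
    c=load(f); im=cv2.imread('pics/'+f); hsv=cv2.cvtColor(im,cv2.COLOR_BGR2HSV)
    m=((hsv[...,1]<75)&(hsv[...,2]>80)).astype(np.uint8); 
    u=np.argwhere(m)[:,::-1]; p=loc(c,u,.056); k=(np.hypot(p[:,0],p[:,1]-.0)<.094)&(np.hypot(*p.T)>.05)&(p[:,0]<-.03)
    mm=np.zeros_like(m); mm[u[k][:,1],u[k][:,0]]=1; mm=cv2.morphologyEx(mm,cv2.MORPH_OPEN,np.ones((3,3)))
    n,l,s,_=cv2.connectedComponentsWithStats(mm); j=1+np.argsort(-s[1:,4])[:3]
    for i in j:
        u=np.argwhere(l==i)[:,::-1]; p=loc(c,u,.056); r=cv2.minAreaRect((p*1e4).astype(np.float32))
        b=cv2.boxPoints(r)/1e4; print('comp',len(u),u.mean(0).round(),'size',(np.array(r[1])/10).round(1),'mid',(np.array(r[0])/10).round(1),'box',(b*1000).round(1).tolist())
    return c
E
python3 - <<'E'
from n import *
c=notch('w4.png')
print('manual plate',loc(c,[[132,213],[180,273],[187,168],[237,226]],.056).round(4).tolist(),'ends mid',loc(c,[[156,243]],.056),'mouth',loc(c,[[157,247]],.056))
print('nose',loc(c,[[104,205],[40,230]],.046).round(4).tolist(),'proj rod',proj(c,[np.r_[t+R@[x,0],.046] for x in(-.113,-.15)]).round(1).tolist())
E
```

```text
comp 3622 [190. 215.] size [33.4 37.1] mid [-74.1 -20. ] box [[-95.5, -7.199999809265137], [-84.5999984741211, -42.599998474121094], [-52.70000076293945, -32.900001525878906], [-63.599998474121094, 2.5999999046325684]]
comp 935 [173. 230.] size [17.3 13.8] mid [-82.2 -22.8] box [[-92.5, -18.5], [-88.5999984741211, -31.799999237060547], [-72.0, -27.0], [-75.9000015258789, -13.699999809265137]]
comp 769 [307. 304.] size [19.4 13.3] mid [-34.9 -76.5] box [[-44.400001525878906, -83.5], [-31.899999618530273, -87.9000015258789], [-25.399999618530273, -69.5999984741211], [-38.0, -65.19999694824219]]
manual plate [[-0.0973, -0.0089], [-0.0879, -0.0432], [-0.0643, 0.0012], [-0.053, -0.0309]] ends mid [[-0.09259352 -0.02580817]] mouth [[-0.09298027 -0.02774636]]
nose [[-0.1144, -0.0006], [-0.153, -0.0005]] proj rod [[105.9, 202.8], [44.3, 227.3]]
```

The turntable had not moved: the finger slid at a friction of about 0.4. I'll lean further out at r ≈ 89 mm and firmer, around 17–18 N.

>>> carry_out --plan '[[[0,0,-5,0,0,0,0],[-5,4,-3,0,0,0,0],[-4,4,0,0,0,0,0],[0,0,4,0,0,0,0],[0,0,3,0,0,0,0],[0,0,0.5,0,0,0,0],[0,0,0,0,0,0,0],[0,0,0,0,0,0,0]]]'

```text
time_s: 12.1
ee_pos: [0.5523, -0.162, 0.054]
eef_rot: [3.14, 0.001, 0.796]
force: [-6.6, -5.7, 17.3]
grip_width: 0.0001
grip_force: 8.6
```

>>> carry_out --plan '[[[0,-1,0.4,0,0,0.012,0],[0,-1,0,0,0,0.011,0],[0,0,0,0,0,0,0]]]'

```text
time_s: 12.35
ee_pos: [0.5518, -0.1609, 0.0541]
eef_rot: [3.137, -0.0, 0.772]
force: [-2.3, -8.2, 16.2]
grip_width: 0.0006
grip_force: 8.0
```

>>> carry_out --plan '[[[-0.6,-1,0.2,0,0,0.011,0],[-0.6,-1,0.2,0,0,0.011,0],[0,0,0,0,0,0,0]]]'

```text
time_s: 12.6
ee_pos: [0.5503, -0.1599, 0.054]
eef_rot: [3.136, -0.002, 0.75]
force: [2.5, -4.0, 16.3]
grip_width: 0.0004
grip_force: 8.0
```

>>> carry_out --plan '[[[0,-1.3,0,0,0,0.015,0],[0,-1.3,0,0,0,0.015,0],[0,-1.3,0,0,0,0.015,0],[0,0,0,0,0,0,0]]]'

```text
time_s: 12.93
ee_pos: [0.5474, -0.1571, 0.054]
eef_rot: [3.137, -0.002, 0.705]
force: [0.5, -6.0, 16.1]
grip_width: 0.0003
grip_force: 8.4
```

```bash
python3 - <<'E'
from n import *
snap('wrist','w5.png'); notch('w5.png'); o=telemetry.get_obs(); print(o['time_s'],o['ee_pos'],o['eef_rot'],o['force'])
E
```

```text
comp 3753 [173. 197.] size [33.5 37.2] mid [-75.2 -15.2] box [[-95.80000305175781, -1.0], [-87.19999694824219, -37.20000076293945], [-54.599998474121094, -29.399999618530273], [-63.29999923706055, 6.800000190734863]]
comp 880 [156. 215.] size [17.3 13.1] mid [-83.5 -17.6] box [[-93.5, -13.300000190734863], [-90.30000305175781, -26.100000381469727], [-73.5, -21.899999618530273], [-76.69999694824219, -9.100000381469727]]
comp 464 [310. 293.] size [11.3 12.1] mid [-35.1 -81. ] box [[-42.900001525878906, -83.5999984741211], [-31.899999618530273, -88.5999984741211], [-27.200000762939453, -78.30000305175781], [-38.20000076293945, -73.30000305175781]]
12.9833 [ 0.54739712 -0.15710101  0.05393198] [ 3.13664734e+00 -1.73761308e-03  7.05791043e-01] [ 1.36442022 -5.6978141  16.52408802]
```

Gripping now: the plate moved about 5 mm with no slip. About 0.2 rad is left.

>>> carry_out --plan '[[[0,-1.3,0,0,0,0.015,0],[0,-1.3,0,0,0,0.015,0],[0,-1.3,0,0,0,0.015,0],[0,-1.3,0,0,0,0.015,0],[0,-1.3,0,0,0,0.015,0],[0,0,0,0,0,0,0]]]'

```text
time_s: 13.48
ee_pos: [0.543, -0.1523, 0.0539]
eef_rot: [3.137, -0.001, 0.63]
force: [-1.4, -8.4, 18.6]
grip_width: 0.0003
grip_force: 8.9
```

>>> carry_out --plan '[[[0,-1.3,0,0,0,0.015,0],[0,-1.3,0,0,0,0.015,0],[0,-1.3,0,0,0,0.015,0],[0,-1.3,0,0,0,0.015,0],[0,-1.3,0,0,0,0.015,0],[0,0,0,0,0,0,0]]]'

```text
time_s: 13.98
ee_pos: [0.5389, -0.1471, 0.0538]
eef_rot: [3.137, -0.001, 0.555]
force: [-4.6, -10.1, 19.6]
grip_width: 0.0006
grip_force: 9.6
```

```bash
python3 - <<'E'
from n import *
snap('wrist','w6.png'); notch('w6.png'); o=telemetry.get_obs(); print(o['time_s'],o['ee_pos'],o['eef_rot'],o['force'])
E
```

```text
comp 3758 [173. 200.] size [33.8 37.2] mid [-76.7  -4.5] box [[-95.19999694824219, 12.5], [-91.80000305175781, -24.5], [-58.099998474121094, -21.5], [-61.5, 15.600000381469727]]
comp 899 [156. 217.] size [17.5 13.2] mid [-85.   -5.7] box [[-94.30000305175781, 0.20000000298023224], [-93.19999694824219, -12.899999618530273], [-75.80000305175781, -11.600000381469727], [-76.80000305175781, 1.600000023841858]]
comp 555 [311. 292.] size [12.4 12.1] mid [-46.  -74.6] box [[-54.400001525878906, -76.5], [-44.29999923706055, -83.0999984741211], [-37.5, -72.69999694824219], [-47.70000076293945, -66.19999694824219]]
14.0333 [ 0.53895491 -0.14709293  0.05377214] [ 3.13751184e+00 -7.31858846e-04  5.55817356e-01] [-4.15142442 -8.72265291 18.88393034]
```

>>> carry_out --plan '[[[-0.8,-1.0,-0.3,0,0,0.01,0],[-0.4,-1.3,0,0,0,0.014,0],[0,-1.3,0,0,0,0.014,0],[0,-1.3,0,0,0,0.014,0],[0,0,0,0,0,0,0]]]'

```text
time_s: 14.45
ee_pos: [0.5358, -0.143, 0.054]
eef_rot: [3.138, -0.002, 0.503]
force: [-0.3, -5.7, 16.9]
grip_width: 0.0003
grip_force: 8.2
```

```bash
python3 - <<'E'
from n import *
snap('wrist','w7.png'); c=notch('w7.png'); o=telemetry.get_obs(); print(o['time_s'],o['ee_pos'],o['eef_rot'],o['force'])
# rod: grey bright pixels about the rod between keepers at z=.046 -> profile across y
im=cv2.imread('pics/w7.png'); g=cv2.cvtColor(im,cv2.COLOR_BGR2GRAY).astype(np.float32)
ys=np.arange(-.014,.0141,.001)
for x in(-.111,-.135,-.145):
    q=proj(c,[np.r_[t+R@[x,y],.046] for y in ys]).astype(np.float32); print(x,q[14].round(),cv2.remap(g,q[None,:,0],q[None,:,1],1).ravel().round().astype(int).tolist())
E
```

```text
comp 3756 [173. 199.] size [33.6 37.2] mid [-76.7  -0.1] box [[-94.0999984741211, 17.799999237060547], [-92.80000305175781, -19.299999237060547], [-59.20000076293945, -18.100000381469727], [-60.5, 19.100000381469727]]
comp 896 [157. 216.] size [17.6 13.1] mid [-85.3  -0.5] box [[-94.69999694824219, 5.099999904632568], [-93.4000015258789, -7.900000095367432], [-75.9000015258789, -6.099999904632568], [-77.19999694824219, 6.900000095367432]]
comp 532 [311. 292.] size [11.8 12.1] mid [-50.1 -71.9] box [[-58.400001525878906, -73.0999984741211], [-48.599998474121094, -80.19999694824219], [-41.70000076293945, -70.5999984741211], [-51.5, -63.599998474121094]]
14.5 [ 0.53582563 -0.14302308  0.05397069] [ 3.13769173e+00 -2.02427485e-03  5.03878959e-01] [-0.63320605 -6.88893277 17.06205843]
-0.111 [126. 240.] [128, 132, 151, 122, 111, 100, 91, 87, 84, 97, 113, 125, 134, 144, 147, 150, 149, 145, 135, 121, 94, 104, 145, 145, 150, 153, 151, 150, 151]
-0.135 [ 94. 266.] [177, 176, 174, 151, 111, 108, 108, 100, 92, 115, 134, 148, 157, 168, 172, 175, 174, 169, 157, 144, 150, 153, 166, 166, 169, 171, 170, 169, 169]
-0.145 [ 81. 277.] [175, 174, 172, 143, 111, 109, 107, 99, 91, 113, 134, 147, 157, 166, 171, 174, 173, 168, 157, 142, 149, 149, 147, 149, 162, 171, 170, 168, 169]
```

The notch is aligned: mouth at about −1 mm and rod at about −0.3 mm in the stand frame. I'll lift off and turn the tool for the knob.

>>> carry_out --plan '[[[0,0,-3,0,0,0,0],[0,0,-10,0,0,0,0],[0,0,-35,0,0,0,0],[0,0,-40,0,0,0,0],[0,0,-40,0,0,0,0],[0,0,0,0,0,-0.104,0],[0,0,0,0,0,-0.104,0],[0,0,0,0,0,-0.104,0],[0,0,0,0,0,-0.104,0],[0,0,0,0,0,-0.104,0],[0,0,0,0,0,-0.104,0],[0,0,0,0,0,0,0],[0,0,0,0,0,0,0],[0,0,0,0,0,0,0]]]'

```text
time_s: 15.67
ee_pos: [0.5345, -0.1417, 0.1804]
eef_rot: [-3.141, -0.0, 1.125]
force: [0.5, -0.1, 0.0]
grip_width: 0.0006
grip_force: 0.0
```

>>> carry_out --plan '[[[15.4,-29,0,0,0,0,0],[15.4,-29,0,0,0,0,0],[15.4,-29,0,0,0,0,0],[15.4,-29,0,0,0,0,0],[15.4,-29,0,0,0,0,0],[0,0,0,0,0,0,0],[0,0,0,0,0,0,0],[0,0,0,0,0,0,0],[0,0,0,0,0,0,0]]]'

```text
time_s: 16.42
ee_pos: [0.4371, -0.0108, 0.1805]
eef_rot: [3.141, 0.0, 1.127]
force: [0.1, -0.4, -0.0]
grip_width: 0.0003
grip_force: 0.0
```

```bash
python3 - <<'E'
from n import *
snap('wrist','w8.png'); c=notch('w8.png'); o=telemetry.get_obs(); print(o['time_s'],o['ee_pos'],o['eef_rot'],o['force'])
print('tcp local',(o['ee_pos'][:2]-t)@R); print(proj(c,[np.r_[t+R@[x,0],.056] for x in(-.165,-.1,-.08)]))
c=snap('top','t1.png'); c=notch('t1.png'); print(proj(c,np.r_[t+R@[-.08,0],.056]))
E
```

```text
comp 1221 [473. 231.] size [34.2 36.8] mid [-76.2  -0.5] box [[-93.4000015258789, 17.899999618530273], [-93.19999694824219, -19.0], [-59.0, -18.799999237060547], [-59.099998474121094, 18.0]]
comp 121 [456. 228.] size [10.1  7.3] mid [-88.6   2.2] box [[-93.69999694824219, 5.900000095367432], [-93.5999984741211, -1.5], [-83.5999984741211, -1.5], [-83.5999984741211, 5.900000095367432]]
16.4667 [ 0.43696683 -0.01080924  0.18040357] [-3.14132704e+00  1.26932207e-04  1.12667127e+00] [-0.55206242  0.22949686 -0.12238446]
tcp local [-0.19034323 -0.00149249]
[[359.7558143  231.19363386]
 [441.55333078 231.20394714]
 [466.30921787 231.22200639]]
comp 57 [364. 264.] size [29.5 11.3] mid [-73.1 -12.5] box [[-88.80000305175781, -13.300000190734863], [-84.19999694824219, -23.700000762939453], [-57.29999923706055, -11.600000381469727], [-62.0, -1.2000000476837158]]
comp 38 [354. 261.] size [25.3  7.6] mid [-76.2  13.3] box [[-89.0, 16.5], [-88.5999984741211, 9.0], [-63.400001525878906, 10.100000381469727], [-63.70000076293945, 17.600000381469727]]
[[358.23501056 265.00326677]]
```

The released notch is still aligned, with its middle at −0.5 mm. I'll go down behind the knob.

>>> carry_out --plan '[[[0,0,30,0,0,0,0],[0,0,30,0,0,0,0],[0,0,30,0,0,0,0],[0,0,20,0,0,0,0],[0,0,5.5,0,0,0,0],[0,0,0,0,0,0,0],[0,0,0,0,0,0,0],[0,0,0,0,0,0,0]]]'

```text
time_s: 17.18
ee_pos: [0.4374, -0.0104, 0.0663]
eef_rot: [3.14, -0.001, 1.128]
force: [0.1, 0.1, 0.3]
grip_width: 0.0006
grip_force: 0.0
```

>>> carry_out --plan '[[[0,2,0,0,0,0,0],[0,2,0,0,0,0,0],[0,1,0,0,0,0,0],[0,1,0,0,0,0,0],[0,1,0,0,0,0,0],[0,0,0,0,0,0,0],[0,0,0,0,0,0,0]]]'

```text
time_s: 17.77
ee_pos: [0.4429, -0.0132, 0.065]
eef_rot: [-3.142, -0.0, 1.128]
force: [-0.2, 0.4, 0.1]
grip_width: 0.0004
grip_force: 0.0
```

>>> carry_out --plan '[[[0,1,0,0,0,0,0],[0,1,0,0,0,0,0],[0,1,0,0,0,0,0],[0,0,0,0,0,0,0]]]'

```text
time_s: 18.1
ee_pos: [0.4455, -0.0144, 0.065]
eef_rot: [-3.141, 0.0, 1.128]
force: [-0.9, 0.1, 0.7]
grip_width: 0.0008
grip_force: 0.8
```

>>> carry_out --plan '[[[0,1,0,0,0,0,0],[0,1,0,0,0,0,0],[0,1,0,0,0,0,0],[0,0,0,0,0,0,0]]]'

```text
time_s: 18.43
ee_pos: [0.4484, -0.0158, 0.065]
eef_rot: [-3.142, 0.0, 1.128]
force: [0.3, 0.9, 0.5]
grip_width: 0.0002
grip_force: 0.7
```

>>> carry_out --plan '[[[0,1,0,0,0,0,0],[0,1,0,0,0,0,0],[0,1,0,0,0,0,0],[0,0,0,0,0,0,0]]]'

```text
time_s: 18.77
ee_pos: [0.4512, -0.0171, 0.065]
eef_rot: [3.142, 0.0, 1.128]
force: [-0.9, 1.5, 0.1]
grip_width: 0.0004
grip_force: 0.7
```

>>> carry_out --plan '[[[0,1,0,0,0,0,0],[0,1,0,0,0,0,0],[0,1,0,0,0,0,0],[0,0,0,0,0,0,0]]]'

```text
time_s: 19.1
ee_pos: [0.4539, -0.0184, 0.065]
eef_rot: [3.142, 0.0, 1.128]
force: [-0.6, 0.2, -0.3]
grip_width: 0.0008
grip_force: 0.7
```

>>> carry_out --plan '[[[0,1,0,0,0,0,0],[0,1,0,0,0,0,0],[0,1,0,0,0,0,0],[0,0,0,0,0,0,0]]]'

```text
time_s: 19.43
ee_pos: [0.4566, -0.0197, 0.0651]
eef_rot: [3.141, -0.0, 1.128]
force: [-1.2, 0.4, 0.9]
grip_width: 0.001
grip_force: 0.7
```

```bash
python3 - <<'E'
from n import *
snap('wrist','w9.png'); snap('scene','s2.png')
for f in('w9.png','scene0.png','s2.png'):
    c=load(f); g=cv2.cvtColor(cv2.imread('pics/'+f),cv2.COLOR_BGR2GRAY).astype(np.float32)
    for z,xs in((.046,np.arange(-.12,-.074,.002)),(.084,np.arange(-.185,-.13,.002))):
        q=proj(c,[np.r_[t+R@[x,-.0],z] for x in xs]).astype(np.float32); print(f,z,q[0].round(),q[-1].round(),cv2.remap(g,q[None,:,0],q[None,:,1],1).ravel().round().astype(int).tolist())
o=telemetry.get_obs(); print(o['force'],o['ee_pos'])
E
```

```text
w9.png 0.046 [420. 278.] [500. 278.] [122, 118, 117, 116, 123, 126, 126, 126, 125, 124, 124, 123, 118, 103, 87, 89, 89, 89, 90, 90, 41, 33, 31]
w9.png 0.084 [292. 308.] [414. 308.] [140, 90, 85, 84, 85, 84, 84, 17, 23, 83, 84, 85, 84, 84, 84, 130, 126, 126, 124, 119, 108, 163, 123, 152, 137, 111, 108, 107]
scene0.png 0.046 [267. 227.] [268. 243.] [88, 83, 82, 83, 84, 82, 78, 73, 72, 70, 69, 70, 71, 70, 70, 71, 71, 70, 69, 68, 68, 68, 68]
scene0.png 0.084 [265. 195.] [266. 214.] [112, 106, 100, 94, 87, 78, 72, 73, 77, 83, 88, 92, 93, 90, 83, 71, 60, 51, 51, 51, 51, 53, 55, 56, 57, 64, 70, 75]
s2.png 0.046 [267. 227.] [268. 243.] [93, 88, 87, 88, 90, 90, 91, 92, 92, 93, 91, 87, 84, 86, 94, 108, 120, 121, 112, 99, 87, 82, 83]
s2.png 0.084 [265. 195.] [266. 214.] [24, 24, 25, 26, 25, 26, 27, 26, 25, 25, 24, 20, 16, 16, 24, 33, 42, 51, 55, 56, 56, 55, 57, 56, 53, 52, 52, 53]
[-1.16463945  0.98172437  0.50640584] [ 0.45658829 -0.01965587  0.06505726]
```

The nose has moved in about 12 mm and is in the mouth of the notch with no resistance. I'll continue.

>>> carry_out --plan '[[[0,1,0,0,0,0,0],[0,1,0,0,0,0,0],[0,1,0,0,0,0,0],[0,0,0,0,0,0,0]]]'

```text
time_s: 19.87
ee_pos: [0.4593, -0.0209, 0.0651]
eef_rot: [3.142, 0.0, 1.128]
force: [-0.6, -0.6, 0.4]
grip_width: 0.0005
grip_force: 0.7
```

>>> carry_out --plan '[[[0,1,0,0,0,0,0],[0,1,0,0,0,0,0],[0,1,0,0,0,0,0],[0,0,0,0,0,0,0]]]'

```text
time_s: 20.2
ee_pos: [0.462, -0.0222, 0.0651]
eef_rot: [3.141, -0.0, 1.128]
force: [-0.4, 0.7, 1.1]
grip_width: 0.0004
grip_force: 0.7
```

>>> carry_out --plan '[[[0,1,0,0,0,0,0],[0,1,0,0,0,0,0],[0,1,0,0,0,0,0],[0,0,0,0,0,0,0]]]'

```text
time_s: 20.53
ee_pos: [0.4647, -0.0235, 0.065]
eef_rot: [3.141, -0.0, 1.128]
force: [-0.3, 0.2, -0.3]
grip_width: 0.0003
grip_force: 0.7
```

>>> carry_out --plan '[[[0,1,0,0,0,0,0],[0,1,0,0,0,0,0],[0,0,0,0,0,0,0]]]'

```text
time_s: 20.78
ee_pos: [0.4656, -0.0239, 0.0649]
eef_rot: [-3.139, 0.0, 1.128]
force: [-9.0, 3.9, 5.6]
grip_width: 0.0002
grip_force: 4.8
```

```bash
python3 - <<'E'
from n import *
snap('wrist','w10.png')
for f in('w8.png','w9.png','w10.png'):
    c=load(f); g=cv2.cvtColor(cv2.imread('pics/'+f),cv2.COLOR_BGR2GRAY).astype(np.float32)
    for z,xs in((.046,np.arange(-.12,-.069,.0015)),(.084,np.arange(-.18,-.12,.0015))):
        q=proj(c,[np.r_[t+R@[x,-.0],z] for x in xs]).astype(np.float32); print(f,z,cv2.remap(g,q[None,:,0],q[None,:,1],1).ravel().round().astype(int).tolist())
notch('w10.png'); o=telemetry.get_obs(); print(o['force'],(o['ee_pos'][:2]-t)@R)
E
```

```text
w8.png 0.046 [116, 115, 113, 113, 111, 112, 123, 117, 105, 108, 142, 92, 85, 85, 85, 85, 86, 87, 86, 86, 86, 86, 86, 86, 87, 87, 86, 55, 31, 30, 30, 35, 70, 79]
w8.png 0.084 [120, 120, 119, 119, 107, 99, 71, 106, 122, 120, 121, 120, 119, 115, 109, 104, 117, 117, 115, 108, 117, 118, 116, 117, 112, 113, 117, 117, 116, 117, 110, 52, 56, 107, 118, 116, 112, 113, 108, 118]
w9.png 0.046 [122, 120, 117, 118, 116, 115, 127, 126, 126, 126, 125, 124, 124, 124, 125, 124, 118, 108, 88, 89, 89, 89, 89, 90, 90, 89, 85, 35, 33, 31, 33, 33, 39, 80]
w9.png 0.084 [84, 85, 85, 84, 84, 84, 17, 58, 34, 84, 84, 84, 83, 84, 84, 84, 91, 129, 126, 127, 125, 124, 119, 112, 142, 162, 123, 164, 115, 144, 111, 109, 107, 106, 105, 156, 159, 160, 171, 171]
w10.png 0.046 [126, 121, 119, 119, 118, 121, 130, 129, 130, 129, 129, 129, 128, 128, 128, 127, 126, 127, 126, 125, 126, 126, 123, 116, 102, 89, 90, 40, 35, 32, 32, 34, 59, 82]
w10.png 0.084 [171, 144, 170, 131, 157, 86, 86, 86, 86, 86, 86, 86, 81, 17, 24, 69, 86, 86, 86, 86, 86, 86, 86, 84, 131, 129, 129, 127, 125, 120, 109, 150, 113, 110, 108, 108, 109, 162, 163, 173]
comp 2845 [493. 284.] size [34.2 37.3] mid [-76.5  -0.3] box [[-94.19999694824219, 17.700000762939453], [-92.9000015258789, -19.5], [-58.70000076293945, -18.299999237060547], [-60.099998474121094, 18.899999618530273]]
comp 226 [464. 281.] size [8.1 9.5] mid [-89.2   1.8] box [[-93.9000015258789, -2.200000047683716], [-84.5, -2.200000047683716], [-84.4000015258789, 5.900000095367432], [-93.9000015258789, 5.900000095367432]]
[-8.33541939  4.63468012  5.542161  ] [-0.1588302 -0.0011072]
```

The nose tip is at −83 mm, which is 17 mm inside, about 4 mm short of the notch's back wall, and the force rose sharply. That fits the stop. A small extra nudge will confirm it.

>>> carry_out --plan '[[[0,0.6,0,0,0,0,0],[0,0,0,0,0,0,0],[0,0,0,0,0,0,0]]]'

```text
time_s: 21.08
ee_pos: [0.4657, -0.024, 0.0649]
eef_rot: [-3.138, 0.0, 1.128]
force: [-12.9, 6.2, 7.9]
grip_width: 0.0004
grip_force: 6.7
```

>>> carry_out --plan '[[[0,-3,0,0,0,0,0],[0,-6,0,0,0,0,0],[0,0,-30,0,0,0,0],[0,0,-35,0,0,0,0],[0,0,-35,0,0,0,0],[0,0,-35,0,0,0,0],[0,0,0,0,0,0,0],[0,0,0,0,0,0,0],[0,0,0,0,0,0,0],[0,0,0,0,0,0,0]]]'

```text
time_s: 21.92
ee_pos: [0.4582, -0.0206, 0.1987]
eef_rot: [-3.14, 0.001, 1.128]
force: [0.9, 0.1, -0.5]
grip_width: 0.0003
grip_force: 0.0
```

```bash
python3 - <<'E'
from n import *
snap('wrist','w11.png')
for f in('w3.png','w8.png','w11.png'):
    c=load(f); g=cv2.cvtColor(cv2.imread('pics/'+f),cv2.COLOR_BGR2GRAY).astype(np.float32)
    for z,xs in((.046,np.arange(-.12,-.069,.0015)),(.084,np.arange(-.18,-.12,.0015))):
        q=proj(c,[np.r_[t+R@[x,-.001],z] for x in xs]).astype(np.float32); print(f,z,cv2.remap(g,q[None,:,0],q[None,:,1],1).ravel().round().astype(int).tolist())
notch('w11.png'); o=telemetry.get_obs(); print(o['force'],o['time_s'])
E
```

```text
w3.png 0.046 [130, 117, 112, 140, 142, 136, 125, 111, 93, 71, 102, 127, 91, 89, 93, 96, 99, 98, 95, 92, 91, 92, 93, 94, 94, 93, 93, 92, 93, 95, 98, 98, 96, 93]
w3.png 0.084 [47, 55, 80, 118, 131, 131, 131, 129, 131, 132, 131, 132, 134, 134, 128, 79, 50, 60, 93, 93, 85, 85, 85, 86, 86, 86, 109, 132, 135, 134, 134, 134, 132, 134, 135, 135, 134, 135, 134, 135]
w8.png 0.046 [117, 115, 113, 113, 111, 112, 120, 115, 104, 105, 150, 107, 86, 85, 85, 85, 86, 87, 86, 86, 87, 86, 87, 86, 87, 87, 86, 54, 34, 32, 31, 34, 69, 79]
w8.png 0.084 [120, 120, 120, 120, 119, 103, 76, 106, 121, 121, 120, 119, 119, 116, 111, 114, 120, 120, 120, 119, 119, 120, 120, 120, 119, 119, 119, 119, 119, 119, 114, 64, 55, 108, 118, 116, 112, 113, 109, 132]
w11.png 0.046 [123, 119, 119, 119, 114, 129, 131, 131, 131, 130, 130, 130, 130, 129, 129, 129, 130, 129, 129, 129, 128, 128, 123, 112, 96, 86, 91, 81, 42, 33, 34, 58, 83, 84]
w11.png 0.084 [126, 126, 127, 126, 126, 127, 125, 126, 127, 127, 126, 126, 125, 126, 127, 127, 126, 126, 125, 125, 125, 86, 99, 126, 128, 126, 125, 124, 123, 118, 109, 124, 124, 82, 81, 123, 124, 121, 119, 120]
comp 1109 [439. 226.] size [33.6 37.1] mid [-76.3  -0.2] box [[-93.69999694824219, 17.799999237060547], [-92.5999984741211, -19.299999237060547], [-59.0, -18.200000762939453], [-60.099998474121094, 18.799999237060547]]
comp 129 [423. 225.] size [11.8  8.3] mid [-87.6   1.2] box [[-93.80000305175781, 5.0], [-93.19999694824219, -3.4000000953674316], [-81.5, -2.5999999046325684], [-82.0, 5.800000190734863]]
[-0.20035738  0.36253464 -0.00584547] 21.9667
```

The knob has travelled about 23 mm and met a hard stop, the notch is within 1 mm, and the arm is clear. Handing in.

```bash
python3 -c "
from station import ctrl; print(ctrl.hand_in())"
```

```text
the job is handed in; nothing more can be done
None
```

The stand is locked and the job is handed in, though the hand-in gave no verdict: the bolt went in about 23 mm to a hard stop with the notch within 1 mm of it, the whelk was upright in the middle when last viewed, and the arm is clear.

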